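Put the date stamp away in the display riser's hidden push-latch drawer

ROBOT

A 6-joint arm with a two-finger parallel gripper is mounted at the origin on a cart in front of the work surface, level with it; the furniture and walls round the work are solid. World frame = base frame: x ahead of the robot, y to its left, z up, the work surface at z = 0. Lengths are in m, angles in rad, forces in N, time in s.
With the tool pointing down it reaches from about 0.275 to 0.725 m from the base axis. Payload 15.9 kg.
Tool frame: the origin (TCP) lies on the centre line of the jaws, within the pads' length; the fingertips stand 25 mm ahead of it and the grasp point (between the pads) lies 6 mm ahead of it; z points along the fingers, y is the line along which they close (so a half turn about z gives the same grasp; the last joint's range is limited). The gripper opens to 85 mm and grips with 20 to 120 N. Pads are 22 mm wide; open, the fingers measure 114 mm over their backs; the gripper's body (76 mm by 85 mm) begins 54 mm behind the grasp point. The pads swing forward as they close: fully open they stand 13 mm farther back than shut.
Start: joints at [1.108, 0.213, -0.034, 1.323, 0, 1.571], TCP at [0.223, 0.447, 0.256] pointing down, gripper open.
Joint ranges: [-2.98, 2.98], [-0.74, 1.72], [-1.14, 1.35], [-2.1, 2.04], [-1.57, 1.44], [-3.14, 3.14]. Speed limits (rad/s): [1.89, 1.89, 2.39, 2.57, 3.14, 3.14].

INTERFACE

Orientations are given as [roll, pitch, yaw] about the fixed x, y, z axes, in that order (R = Rz(yaw) Ry(pitch) Rx(roll)).
In Python, from bench import manip gives the robot as it stands.
- The arm moves only by the tool servo_tool, never from a script. Its argument "motion" is a list of rows, each a list of 3 entries, a list of its own where there are three numbers: the finger opening in cm, from 0 to 8.54, then the shift along the tool's x, y, z in cm, then the turn, a rotation vector about the tool's x, y, z in rad. In form: [[claw, [x, y, z], [wx, wy, wz]], ...]. A call has 1 to 8 rows; each row is the pose to reach, as a shift and turn from the pose commanded when the call began, along the tool's axes at that moment; what a row does not reach only later rows make up. A row lasts 1/8 s, in which the tool goes at most 62.5 mm and 10.7 degrees, less where a joint would pass 70% of its speed; a pose out of reach is approached as far as the arm can. A call with a gripper value outside its range is refused whole. The fingers move at their own pace and stop on an object; "force" is the grip in N (left out, the last holds). Time passes only in rows, so rows that repeat a pose let the fingers close. It gives the time, the measured TCP pose, the force, the opening and the grip force at its end, in the units of the state.
- manip.state(): the state, without advancing time (a new reading comes with each control period).
- manip.capture(name): name is "side" or "top" or "wrist"; returns a dict with "pixels" (384x512x3 uint8, red, green, blue), "range_z" (384x512 float32, m along the optical axis (not along the pixel's ray), 0 where there is no reading), "vertical_fov" (degrees; the focal length in pixels is half the picture's height over the tangent of half this angle, whatever the lens; pixels are square), "cx", "cy" (the principal point, pixels), "rvec" (rotation vector, rad) and "tvec" (3), from world to camera coordinates, as OpenCV has them; the wrist camera has in their place "T_tool_cam" (4x4, takes a point from camera to tool coordinates, whose origin is the TCP and whose axes are the flange's). Camera axes: x right, y down, z forward; pixel columns grow to the right and rows downward; lengths in m; the calibration is good to about 2 mm. A picture is of the moment at which its call begins: read the wrist's pose just before it.
- manip.job_done(): hands the job in; it is judged then, once.
The state is a dict: "clock": time; "joint_positions": joint angles; "joint_vel": joint speeds; "joint_torque": joint torques, N m; "tcp_pos": TCP position; "orientation": TCP orientation; "wrist_force": force on the tool from outside, world axes, zero at the start; "torque": the same for the moment, N m; "opening": finger opening in m; "grasp_force": force on a finger pad.
Only numpy, scipy, OpenCV 4.12 (cv2) and the standard library are available. Lean on these libraries where they do the work, as an engineer would, in place of code of your own. Each camera call takes 0.05 s, during which the arm holds its last target. There are 200 camera calls.

TASK

Closing time: put the self-inking date stamp from the counter rack away in the hidden drawer of the low display riser. Press the round push latch on the riser's top so that the drawer springs out, lower the stamp gently (do not drop it) upright into the drawer's wider compartment with its label facing the drawer's front, ready for the next shift, then push the drawer shut until it latches. In the rack only the stamp's narrow ends can be gripped and in the compartment only its wide faces, so stand it on the free counter on the way and take it again; leave everything else where it is.

Things in the scene. Friction and masses are not known exactly. Their poses are not given: they have to be found in the camera images.
- date_stamp: Self-inking date stamp: upright block 30 (x) x 48 (y) x 57 mm (z), 0.05 to 0.1 kg; origin at the centre of its underside. Grip the head, 35 to 57 mm up: across its narrow ends (y faces, 48 mm apart) or its wide faces (x faces, 30 mm apart). The wide face to its -x bears the pale label. It starts in an outer bay of the rack, label to the robot's right.
- stamp_label (a point): Centre of the label on the stamp's head: 15 mm from the stamp's axis towards its -x, 46 mm above its underside.
- rack: Fixed pale wooden rack, origin under its centre. Floor plate 125 x 64 x 6 mm with four dividers 4 mm thick, 52 mm long in y, 6 to 66 mm high, at x = -58.5, -19.5, 19.5, 58.5 mm: three bays 35 mm wide, open at top and y ends. The stamp stands at x = +39 or -39 mm, its axes along the rack's; dividers hide its wide faces, only its narrow ends (y) are free. A glue stick is in the other outer bay.
- riser: Fixed white display riser with pale wooden top (91 mm high) and front, 124 mm wide (y); origin on the counter under it, front to its -x. Box from x = -72 to 65 mm. The front is a plain panel without a handle, 12 mm thick, 4 to 90 mm high, outer face at x = -89 mm when shut. A flat ribbon spool lies on the front half of its top.
- button_top (a point): Centre of the top of the round steel push latch (cap 26 mm across) at the rear of the riser's top: x = 39, y = 0 mm of the riser, 101 mm above the counter. It goes straight down 7 mm against a spring (1.3 N at first, 5 N at the bottom); the catch lets go after 3 to 5 mm; the cap springs back when left.
- drawer (a joint): Opening of the riser's drawer, m: 0 shut and latched, 0.095 fully out. Once released a damped spring slides it out along the riser's -x in about 0.5 s and holds it there (1.6 N). To shut it push the front to the riser's +x: 3 N spring plus 12 N per m/s, at the end 3 to 4 N more to ride over the catch, which snaps in at 0. It can be pushed on to -0.005 and returns to 0.
- drawer_lane (a point): Centre of the floor of the drawer's wider compartment, axes as the riser's; moves with it. 90 mm long (x), 53 mm wide (y); side walls rise 66 mm above this floor, the front panel 78, the back 34. Floor 12 mm above the counter; at x = -32, y = 19 mm of the riser when shut, x = -127 fully out, clear of the riser's top. Right of it (-y) is a narrower compartment, 34 mm wide.
- drawer_front (a point): Centre of the outer face of the drawer's front panel (60 mm above the counter), 57 mm ahead (-x) of the compartment's centre: the face to push to shut the drawer.
- counter_bell: Desk bell, dome 84 mm across, 50 mm high, standing to the right of the riser. Origin at the centre of its underside. A bystander.
- letter_block1: Small block, 31 x 31 x 30 mm, at the foot of the tall display stand. Origin at the centre of its underside. A bystander.
- letter_block2: Second small block, 31 x 31 x 30 mm, beside the first. Origin at the centre of its underside. A bystander.
- toy_tiara: Tiara standing on its band, 88 x 117 x 40 mm, on the left of the counter. Origin at the centre of its underside. A bystander.
- toy_cup1: Small toy cup, 44 x 53 x 28 mm, left of the riser. Origin at the centre of its underside. A bystander.
- tape_clear: Roll of packing tape lying flat, 94 x 92 x 48 mm, at the left front. Origin at the centre of its underside. A bystander.
- glue_stick: Glue stick, upright cylinder 27 mm across, 88 mm tall, in the rack's other outer bay. Origin at the centre of its underside. A bystander.
- ribbon_spool2: Ribbon spool lying flat on the front half of the riser's top, 58 x 83 x 16 mm. Origin at the centre of its underside. A bystander.
Things that resemble listed ones, but are neither listed nor needed, are in the scene too. What is shaped like the date_stamp but blue is not meant.

How it is judged:
By the outcome, as a careful person would: the job done as asked, in the order asked, and still so for the second after the job is handed in, with the robot touching nothing.
It also fails if it takes over 72 s, if anything falls off the work surface, if the arm or the gripper's body presses on something with over 40 N, if the wrist force passes 120 N, or if a joint passes its speed limit or range.

## Working session

There is one attempt and no reset: what is moved stays moved. The work goes in short steps, Python scripts to look and compute and a tool call to move; the robot and the scene stay as the last step left them, time stands still between calls to the robot, and variables do not carry over. Pictures are saved under pics/ and viewed, at most 14 in all, crops included, and the job is handed in when it is done.

Besides the shell and the picture viewer there is one more tool, called as name(argument=value, ...), one argument or row to a line, values as JSON. servo_tool: Moves the arm, as the interface text tells. Its arguments: {"type":"object","properties":{"motion":{"type":"array","items":{"type":"array"}},"force":{"type":"number"}},"required":["motion"]}

```bash
mkdir -p pics; cat > h.py <<'E'
import numpy as np, cv2
from bench import manip
from scipy.spatial.transform import Rotation as R
def cam(name):
    s=manip.state(); c=manip.capture(name); p=c["pixels"]; h,w=p.shape[:2]
    f=h/2/np.tan(np.radians(c["vertical_fov"])/2)
    if "rvec" in c:
        Rm=cv2.Rodrigues(np.array(c["rvec"],float))[0]; t=np.array(c["tvec"],float).ravel()
        Rw=Rm.T; o=-Rm.T@t
    else:
        T=np.array(c["T_tool_cam"]); Rt=R.from_euler('xyz',s["orientation"]).as_matrix()
        Rw=Rt@T[:3,:3]; o=Rt@T[:3,3]+np.array(s["tcp_pos"])
    return dict(p=p,z=c["range_z"],f=f,cx=c["cx"],cy=c["cy"],R=Rw,o=o)
def cloud(c):
    v,u=np.mgrid[:c["p"].shape[0],:c["p"].shape[1]]; z=c["z"]
    P=np.stack([(u-c["cx"])/c["f"]*z,(v-c["cy"])/c["f"]*z,z],-1)@c["R"].T+c["o"]
    P[z==0]=np.nan; return P
def plane(c,u,v,h):
    d=c["R"]@np.array([(u-c["cx"])/c["f"],(v-c["cy"])/c["f"],1]); return c["o"]+d*(h-c["o"][2])/d[2]
def save(n,p): cv2.imwrite("pics/"+n,cv2.cvtColor(p,cv2.COLOR_RGB2BGR))
E
python3 - <<'E'
from h import *
a=cam("top");b=cam("side");np.savez("top0",**a);np.savez("side0",**b)
save("a.png",cv2.resize(np.vstack([a["p"],b["p"]]),(400,600)) if 0 else a["p"]);save("b.png",b["p"])
print(a["o"],b["o"],a["f"],manip.state())
E
```

```text
[0.45124616 0.01109691 1.09886742] [ 0.3843026  -0.72528555  0.68097428] 374.89987913052363 {'clock': 0.1, 'joint_positions': array([ 1.10801282e+00,  2.13326429e-01, -3.49708633e-02,  1.32347060e+00,
       -8.85551715e-06,  1.57084634e+00]), 'joint_vel': array([ 5.87920843e-05, -8.28535578e-04,  1.11153755e-03, -4.47176095e-04,
       -2.88205535e-05, -1.33399464e-03]), 'joint_torque': array([ 1.39471027e-03, -6.87247968e+01,  4.87804019e+01,  1.23532856e-02,
       -9.92264609e-05,  3.00528370e-05]), 'tcp_pos': array([0.2231063 , 0.44717244, 0.255866  ]), 'orientation': array([-3.14062109e+00,  8.90409962e-06,  2.67875915e+00]), 'wrist_force': array([ 0.83448084, -0.17067896, -0.17508017]), 'torque': array([-0.00858313, -0.01570374, -0.03149996]), 'grasp_force': 0.0, 'opening': 0.08558358425932466}
```

View pics/a.png

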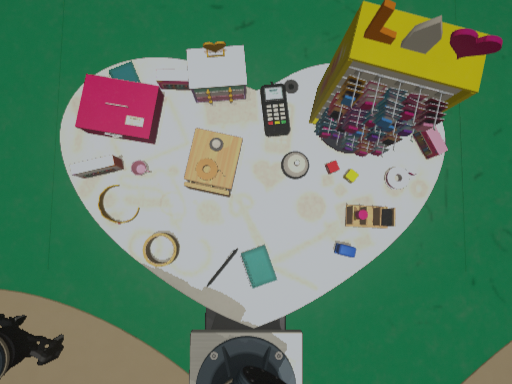

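View pics/b.png

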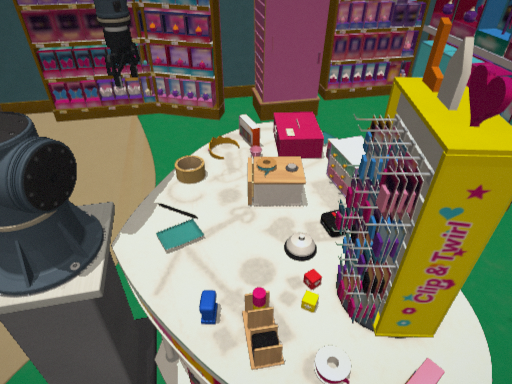

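The top view shows the riser at (213,160) with its latch cap at (216,144). The rack is at (370,216), with the magenta glue stick at (363,214). The blue look-alike stands at (345,250), loose on the counter and not wanted. The dark block in the rack, at side (265,345), is the candidate. I'll check it in a close crop.

```bash
python3 - <<'E'
from h import *
a=dict(np.load("top0.npz"));b=dict(np.load("side0.npz"))
x=cv2.resize(a["p"][195:265,330:405],(400,373),interpolation=cv2.INTER_CUBIC)
y=cv2.resize(b["p"][280:375,195:290],(373,373),interpolation=cv2.INTER_CUBIC)
save("c.png",np.hstack([x,y]))
P=cloud(a)
def box(lo,hi,u0,u1,v0,v1,n):
    m=np.zeros(P.shape[:2],bool);m[v0:v1,u0:u1]=1
    m&=(P[...,2]>lo)&(P[...,2]<hi); q=P[m][:,:2].astype(np.float32)
    (c,s,an)=cv2.minAreaRect(q); print(n,m.sum(),np.round(c,4),np.round(s,4),round(an,2),"z",np.median(P[m][:,2]).round(4)); 
    print(np.round(cv2.boxPoints((c,s,an)),3).tolist())
box(.084,.098,175,250,120,205,"risertop")
box(.096,.104,205,230,132,156,"button")
box(.102,.112,190,230,152,180,"spool")
box(.06,.072,335,405,195,235,"rack top")
box(.045,.066,335,405,195,235,"rack mid")
box(.075,.095,335,405,195,235,"glue")
box(.04,.06,325,360,235,265,"blue")
box(.03,.06,275,315,145,185,"bell")
box(.02,.06,140,185,225,270,"tape")
box(.01,.06,125,155,155,180,"cup")
v=P[205:230:3,343:398:3,2];print(np.round(v*1000))
E
```

```text
risertop 2371 [0.6244 0.0992] [0.1323 0.1625] 78.68 z 0.0915
[[0.5320000052452087, 0.05000000074505806], [0.6909999847412109, 0.017999999225139618], [0.7170000076293945, 0.14800000190734863], [0.5580000281333923, 0.18000000715255737]]
button 78 [0.6669 0.0879] [0.0501 0.0646] 3.46 z 0.1006
[[0.6399999856948853, 0.11900000274181366], [0.6439999938011169, 0.05400000140070915], [0.6940000057220459, 0.05700000002980232], [0.6899999976158142, 0.12200000137090683]]
spool 320 [0.6004 0.1128] [0.0545 0.0561] 1.1 z 0.1079
[[0.5730000138282776, 0.14000000059604645], [0.5740000009536743, 0.08399999886751175], [0.628000020980835, 0.08500000089406967], [0.6269999742507935, 0.14100000262260437]]
rack top 295 [ 0.4822 -0.3484] [0.1223 0.051 ] 87.9 z 0.064
[[0.45500001311302185, -0.4090000092983246], [0.5049999952316284, -0.4099999964237213], [0.5099999904632568, -0.2879999876022339], [0.45899999141693115, -0.28600001335144043]]
rack mid 367 [ 0.4819 -0.3483] [0.1224 0.0518] 87.64 z 0.0611
[[0.453000009059906, -0.40799999237060547], [0.5049999952316284, -0.4099999964237213], [0.5099999904632568, -0.
[... 1216 characters left out ...]
 -2.  2.  2.  0.  1.  2. -2. -0.  1.  2. -0.
  -1.]
 [ 2.  3. 34. 64.  5.  8. 21. 47. 65.  7.  7. 36. nan  3.  4. -1. -2. 66.
   3.]
 [-2.  5. 33. 65. 35. 81. 96. 95. 65.  6.  9. 35. 62. 61. 62. 66. 62. 63.
   0.]
 [-2.  5. 38. 65. 69. 92. 96. 92. 95.  6.  9. 38. 57. 60. 61. 62. 61. 65.
   2.]
 [-3.  8. 37. 63. 58. 85. 97. 93. 93.  8.  9. 33. 60. 61. 63. 63. 63. 69.
  -0.]
 [-2.  6. 42. 70.  5.  7. 20. 51. 70.  8. 12. 35. 59. 58. 66. 61. 61. 65.
   3.]
 [-4.  5. 38. 63. 11.  8. 27. 50. 66.  9. 13. 36. 62. 63. 64. 62. 62. 69.
   2.]
 [-0.  7.  4.  6.  8.  9.  4. nan  5.  9.  5.  4.  9.  5. 54. 59. 47. 68.
   1.]
 [-1.  0.  1. -4.  0.  1. -1.  2.  3.  1.  4. -2.  0. -1. nan -2. -4.  0.
  -1.]]
```

View pics/c.png

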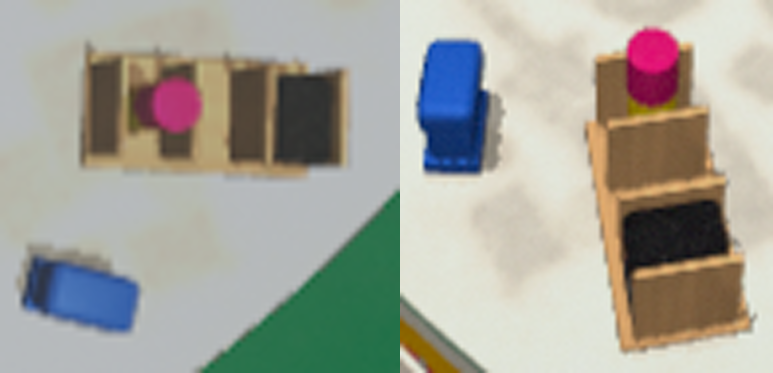

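The crop settles it. The black-topped block in the rack's right outer bay, top view (387,216), is the stamp. The blue block at (345,250) is the look-alike and the magenta one is the glue stick. The latch comes first, so I'll work out the move to above the button.

```bash
cat >> h.py <<'E'
def go(x,y,z,yaw):
    s=manip.state(); Rt=R.from_euler('xyz',s["orientation"]); T=R.from_euler('xyz',[np.pi,0,yaw])
    print("shift cm",np.round(Rt.inv().apply(np.array([x,y,z])-s["tcp_pos"])*100,2),"turn",np.round((Rt.inv()*T).as_rotvec(),3))
    print("at",np.round(s["tcp_pos"],4),np.round(s["orientation"],4),"F",np.round(s["wrist_force"],1),"open",round(s["opening"],4),"grip",round(s["grasp_force"],1),"t",s["clock"])
E
python3 - <<'E'
from h import *
a=dict(np.load("top0.npz"))
hsv=cv2.cvtColor(a["p"],cv2.COLOR_RGB2HSV)
m=np.zeros((384,512),np.uint8);m[134:155,206:228]=(hsv[134:155,206:228,1]<70)
n,l,st,ce=cv2.connectedComponentsWithStats(m)
for i in range(1,n):
    if st[i,4]>15: print(st[i],ce[i],plane(a,*ce[i],.101))
go(.672,.089,.20,1.374)
E
```

```text
[210 138  13  13 142] [215.91549296 143.97887324] [0.66980926 0.08959641 0.101     ]
shift cm [-56.16 -12.     5.6 ] turn [-1.000e-03  1.000e-03  1.305e+00]
at [0.2231 0.4472 0.2559] [-3.1406  0.      2.6788] F [ 0.8 -0.2 -0.2] open 0.0856 grip 0.0 t 0.1
```

servo_tool(
  motion=[
    [0,[-56,-12,5],[0,0,1.305]],
    [0,[-56,-12,5],[0,0,1.305]],
    [0,[-56,-12,5],[0,0,1.305]],
    [0,[-56,-12,5],[0,0,1.305]],
    [0,[-56,-12,5],[0,0,1.305]],
    [0,[-56,-12,5],[0,0,1.305]],
    [0,[-56,-12,5],[0,0,1.305]],
    [0,[-56,-12,5],[0,0,1.305]],
  ],
)

```text
clock: 1.1
tcp_pos: [0.6137, 0.1349, 0.2124]
orientation: [-3.141, 0.0, 1.371]
wrist_force: [0.0, 0.8, 0.3]
opening: -0.0
grasp_force: 0.0
```

```bash
python3 - <<'E'
from h import *
go(.670,.0895,.20,1.374);print(manip.state()["joint_positions"])
E
```

```text
shift cm [-3.33  6.42  1.24] turn [-0.     0.    -0.003]
at [0.6137 0.1349 0.2124] [-3.1413  0.      1.3707] F [0.  0.8 0.3] open -0.0 grip 0.0 t 1.1
[2.16373053e-01 4.95221254e-01 2.56679238e-01 1.33254998e+00
 1.02923515e-04 1.98723663e+00]
```

servo_tool(
  motion=[
    [0,[-3.3,6.4,1],[0,0,0]],
    [0,[-3.3,6.4,1],[0,0,0]],
    [0,[-3.3,6.4,1],[0,0,0]],
  ],
)

```text
clock: 1.48
tcp_pos: [0.6687, 0.0914, 0.202]
orientation: [-3.14, 0.0, 1.373]
wrist_force: [-0.2, 1.0, 0.3]
opening: -0.0001
grasp_force: 0.0
```

```bash
python3 - <<'E'
from h import *
go(.670,.0895,.12,1.374)
c=cam("wrist");save("d.png",c["p"])
E
```

```text
shift cm [-0.15  0.18  8.2 ] turn [-0.001  0.    -0.001]
at [0.6687 0.0914 0.202 ] [-3.1403e+00  3.0000e-04  1.3729e+00] F [-0.2  1.   0.3] open -0.0001 grip 0.0 t 1.475
```

View pics/d.png

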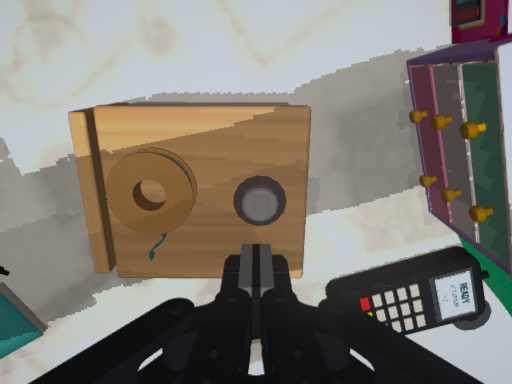

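The wrist view shows the riser squarely, with the cap at (259,200), the spool at (150,190), and the drawer shut. I'll refine the button and riser positions from it.

```bash
python3 - <<'E'
from h import *
c=cam("wrist");P=cloud(c)
print("btn",plane(c,259,200,.101),P[200,259])
hsv=cv2.cvtColor(c["p"],cv2.COLOR_RGB2HSV)
m=((hsv[...,1]<60)).astype(np.uint8);m[:170]=0;m[230:]=0;m[:,:230]=0;m[:,290:]=0
cn=max(cv2.findContours(m,0,2)[0],key=cv2.contourArea);(u,v),r=cv2.minEnclosingCircle(cn);print(u,v,r,plane(c,u,v,.101))
m=(P[...,2]>.084)&(P[...,2]<.096);m[300:]=0
q=P[m][:,:2].astype(np.float32);print(cv2.minAreaRect(q),np.median(P[m][:,2]))
for e in [((105,106),(305,108)),((125,277),(303,277)),((308,120),(302,260)),((70,115),(95,265))]:
    p,q=[plane(c,*k,.091)[:2] for k in e];d=q-p;print(p,q,np.degrees(np.arctan2(d[1],d[0])))
go(.670,.0895,.12,1.374)
E
```

```text
btn [0.67166806 0.09437195 0.101     ] [0.6718089  0.095208   0.10329226]
260.2254943847656 201.5 25.81821632385254 [0.67228416 0.09312514 0.101     ]
((0.690889835357666, 0.09709013253450394), (0.15449588000774384, 0.3069695830345154), 86.6712875366211) 0.09119116947519232
[0.58455401 0.17509942] [0.71317066 0.1481223 ] -11.845962743745595
[0.5561932  0.04837316] [0.69239747 0.02113162] -11.310210498661279
[0.71396397 0.1400244 ] [0.69392762 0.03618422] -100.92122080814558
[0.55988379 0.1741104 ] [0.53694097 0.06311869] -101.67897962946182
shift cm [-0.27  0.25  8.31] turn [-0.    -0.     0.001]
at [0.6681 0.0926 0.2031] [-3.1414e+00 -2.0000e-04  1.3746e+00] F [-0.3 -1.1  0.8] open 0.0002 grip 0.0 t 1.575
```

servo_tool(
  motion=[
    [0,[0,0.2,3.5],[0,0,0]],
    [0,[0,0.2,7],[0,0,0]],
    [0,[0,0.2,7.8],[0,0,0]],
    [0,[0,0.2,8.2],[0,0,0]],
    [0,[0,0.2,8.4],[0,0,0]],
    [0,[0,0.2,8.4],[0,0,0]],
  ],
)

```text
clock: 2.33
tcp_pos: [0.671, 0.0917, 0.1199]
orientation: [3.14, -0.001, 1.374]
wrist_force: [-3.8, 2.5, 4.6]
opening: -0.0004
grasp_force: 2.6
```

servo_tool(
  motion=[
    [0,[0,0,-5],[0,0,0]],
    [0,[0,0,-11],[0,0,0]],
    [0,[0,0,-11],[0,0,0]],
    [0,[0,0,-11],[0,0,0]],
  ],
)

```text
clock: 2.82
tcp_pos: [0.671, 0.0911, 0.2289]
orientation: [3.141, 0.0, 1.374]
wrist_force: [0.3, -0.1, -0.8]
opening: -0.0
grasp_force: 0.0
```

```bash
python3 - <<'E'
from h import *
c=cam("wrist");save("e.png",c["p"])
a=dict(np.load("top0.npz"));P=cloud(a);m=(P[...,2]>.11)&(P[...,1]<0)&(P[...,0]>0.3)
q=P[m];
for y0 in np.arange(-.6,0,.05):
    k=q[(q[:,1]>=y0)&(q[:,1]<y0+.05)]
    if len(k): print(round(y0,2),k[:,0].min().round(3),len(k))
s=manip.state();print(s["wrist_force"])
go(.48,-.387,.16,np.radians(87.9))
E
```

```text
-0.45 0.695 693
-0.4 0.638 3442
-0.35 0.648 2977
-0.3 0.659 3882
-0.25 0.669 3808
-0.2 0.68 2729
[-0.45498198 -0.81626248 -0.72915693]
shift cm [-50.61  -9.32   6.84] turn [-0.001  0.    -0.161]
at [0.6706 0.0911 0.228 ] [-3.1408e+00  5.0000e-04  1.3736e+00] F [-0.5 -0.8 -0.7] open 0.0 grip 0.0 t 2.875
```

View pics/e.png

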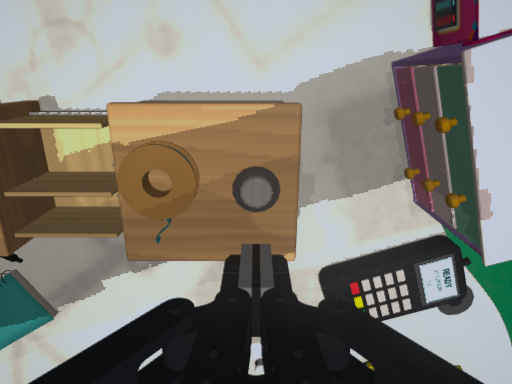

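The drawer is out, with its compartments at (70,140) and (60,210); the wide one is the upper (+y) one. The spool is undisturbed. Next, the rack.

servo_tool(
  motion=[
    [0,[-22,-13,1],[0,0,-0.08]],
    [0,[-22,-13,1],[0,0,-0.08]],
    [0,[-22,-13,1],[0,0,-0.08]],
    [0,[-22,-13,1],[0,0,-0.08]],
    [0,[-22,-13,1],[0,0,-0.08]],
    [8.5,[-50.6,-9.3,5],[0,0,-0.161]],
    [8.5,[-50.6,-9.3,5],[0,0,-0.161]],
    [8.5,[-50.6,-9.3,5],[0,0,-0.161]],
  ],
)

```text
clock: 3.88
tcp_pos: [0.4873, -0.2856, 0.192]
orientation: [-3.141, -0.001, 1.536]
wrist_force: [1.9, -0.1, 1.7]
opening: 0.0543
grasp_force: 0.0
```

```bash
python3 - <<'E'
from h import *
go(.48,-.387,.18,np.radians(87.9))
E
```

```text
shift cm [-10.16  -0.37   1.19] turn [-0.001 -0.001  0.002]
at [ 0.4873 -0.2856  0.192 ] [-3.1408e+00 -6.0000e-04  1.5357e+00] F [ 1.9 -0.1  1.7] open 0.0543 grip 0.0 t 3.875
```

servo_tool(
  motion=[
    [8.5,[-10.2,-0.4,1.2],[0,0,0]],
    [8.5,[-10.2,-0.4,1.2],[0,0,0]],
    [8.5,[-10.2,-0.4,1.2],[0,0,0]],
    [8.5,[-10.2,-0.4,1.2],[0,0,0]],
  ],
)

```text
clock: 4.38
tcp_pos: [0.48, -0.3853, 0.1802]
orientation: [-3.141, -0.001, 1.535]
wrist_force: [1.1, 0.1, 0.7]
opening: 0.0851
grasp_force: 0.0
```

```bash
python3 - <<'E'
from h import *
c=cam("wrist");save("f.png",c["p"]);P=cloud(c);np.savez("w1",**c)
go(.48,-.387,.058,np.radians(87.9))
hsv=cv2.cvtColor(c["p"],cv2.COLOR_RGB2HSV)
m=(hsv[...,2]<60)&(P[...,2]>.055)&(P[...,2]<.072);q=P[m][:,:2];
w=(np.linalg.norm(q-[.48,-.387],axis=1)<.05);print(cv2.minAreaRect(q[w].astype(np.float32)),w.sum())
E
```

```text
shift cm [-0.21  0.   12.27] turn [-0.001 -0.001  0.002]
at [ 0.4801 -0.385   0.1807] [-3.1410e+00 -6.0000e-04  1.5357e+00] F [-0.2  0.3 -0.9] open 0.0849 grip 0.0 t 4.425
((0.4796783924102783, -0.3870718777179718), (0.03084770403802395, 0.046794138848781586), 86.57979583740234) 2317
```

View pics/f.png

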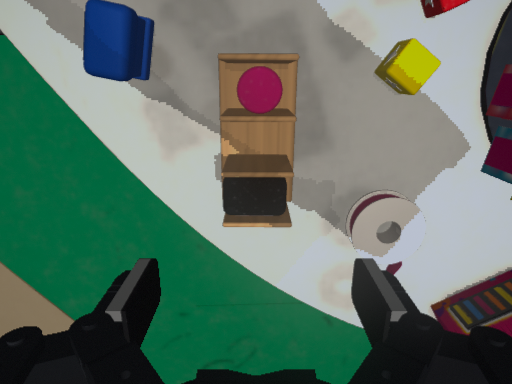

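The view confirms the black stamp at (255,196) in its bay, measured at (0.480,-0.387). A roll stands to the right at (380,225), so I'll descend with the fingers opened only to 65 mm.

servo_tool(
  motion=[
    [6.5,[-0.2,0,0],[0,0,0]],
    [6.5,[-0.2,0,4],[0,0,0]],
    [6.5,[-0.2,0,8],[0,0,0]],
    [6.5,[-0.2,0,11],[0,0,0]],
    [6.5,[-0.2,0,12.2],[0,0,0]],
    [6.5,[-0.2,0,12.2],[0,0,0]],
    [6.5,[-0.2,0,12.2],[0,0,0]],
  ],
)

```text
clock: 5.3
tcp_pos: [0.4805, -0.3885, 0.0605]
orientation: [3.14, 0.001, 1.535]
wrist_force: [0.2, 0.2, 0.8]
opening: 0.0649
grasp_force: 0.0
```

servo_tool(
  motion=[
    [4,[0,0,0],[0,0,0]],
    [4,[0,0,0],[0,0,0]],
    [4,[0,0,0],[0,0,0]],
    [4,[0,0,0],[0,0,0]],
  ],
  force=30,
)

```text
clock: 5.8
tcp_pos: [0.4803, -0.3886, 0.0605]
orientation: [3.14, 0.001, 1.535]
wrist_force: [-1.3, 1.2, 9.1]
opening: 0.0466
grasp_force: 30.2
```

servo_tool(
  motion=[
    [4,[0,0,-2],[0,0,0]],
    [4,[0,0,-6],[0,0,0]],
    [4,[0,0,-11],[0,0,0]],
    [4,[0,0,-13],[0,0,0]],
    [4,[0,0,-13],[0,0,0]],
  ],
)

```text
clock: 6.42
tcp_pos: [0.4805, -0.3887, 0.1911]
orientation: [3.139, 0.002, 1.535]
wrist_force: [-0.2, -0.1, -2.5]
opening: 0.0465
grasp_force: 31.6
```

```bash
python3 - <<'E'
from h import *
go(.45,-.12,.15,np.radians(10))
E
```

```text
shift cm [26.76 -4.03  4.04] turn [ 0.004 -0.     1.36 ]
at [ 0.4805 -0.3887  0.1911] [3.1387e+00 2.2000e-03 1.5348e+00] F [-0.2 -0.1 -2.5] open 0.0465 grip 31.6 t 6.425
```

servo_tool(
  motion=[
    [4,[6,-1,0],[0,0,0.15]],
    [4,[12,-2,0],[0,0,0.33]],
    [4,[17,-2.5,0],[0,0,0.5]],
    [4,[22,-3,1],[0,0,0.68]],
    [4,[26.8,-4,3],[0,0,0.85]],
    [4,[26.8,-4,4],[0,0,1.03]],
    [4,[26.8,-4,4],[0,0,1.2]],
    [4,[26.8,-4,4],[0.004,0,1.36]],
  ],
)

```text
clock: 7.42
tcp_pos: [0.4487, -0.1184, 0.1479]
orientation: [-3.138, 0.004, 0.17]
wrist_force: [0.9, -0.2, -0.6]
opening: 0.0466
grasp_force: 31.6
```

```bash
python3 - <<'E'
from h import *
go(.45,-.12,.0555,np.radians(10))
c=cam("side");save("g.png",cv2.resize(c["p"][120:340,180:400],(660,594)))
E
```

```text
shift cm [0.14 0.21 9.24] turn [-0.004  0.004 -0.005]
at [ 0.4487 -0.1184  0.1479] [-3.138   0.0038  0.1698] F [ 0.9 -0.2 -0.6] open 0.0466 grip 31.6 t 7.425
```

View pics/g.png

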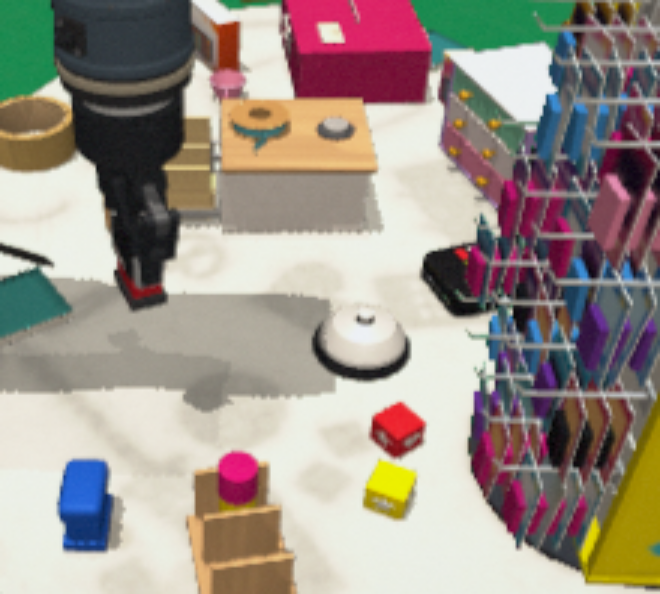

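The red and black stamp is held (140,290 in the crop) and the counter below it is free. Lowering it now.

servo_tool(
  motion=[
    [4,[0.1,0.2,4],[-0.004,0.004,0]],
    [4,[0.1,0.2,7.5],[-0.004,0.004,0]],
    [4,[0.1,0.2,8.8],[-0.004,0.004,0]],
    [4,[0.1,0.2,9.1],[-0.004,0.004,0]],
    [4,[0.1,0.2,9.2],[-0.004,0.004,0]],
    [4,[0.1,0.2,9.2],[-0.004,0.004,0]],
  ],
)

```text
clock: 8.22
tcp_pos: [0.4511, -0.1206, 0.0579]
orientation: [3.14, -0.003, 0.175]
wrist_force: [0.3, -0.3, -0.7]
opening: 0.0467
grasp_force: 31.6
```

servo_tool(
  motion=[
    [4,[0,0,0.15],[0,0,0]],
    [4,[0,0,0.25],[0,0,0]],
    [4,[0,0,0.25],[0,0,0]],
  ],
)

```text
clock: 8.6
tcp_pos: [0.4505, -0.1204, 0.0546]
orientation: [3.14, -0.002, 0.175]
wrist_force: [0.1, -0.2, -1.4]
opening: 0.0465
grasp_force: 31.7
```

servo_tool(
  motion=[
    [4,[0,0,0.1],[0,0,0]],
    [4,[0,0,0.1],[0,0,0]],
  ],
)

```text
clock: 8.85
tcp_pos: [0.4508, -0.1204, 0.0544]
orientation: [3.14, -0.003, 0.175]
wrist_force: [-5.1, 2.5, 18.7]
opening: 0.0463
grasp_force: 33.5
```

servo_tool(
  motion=[
    [5.2,[0,0,-0.1],[0,0,0]],
    [6.5,[0,0,-0.1],[0,0,0]],
    [7.5,[0,0,-0.1],[0,0,0]],
    [7.5,[0,0,-3],[0,0,0]],
    [7.5,[0,0,-8],[0,0,0]],
    [7.5,[0,0,-12],[0,0,-0.15]],
    [7.5,[0,0,-12],[0,0,-0.33]],
    [7.5,[0,0,-12],[0,0,-0.5]],
  ],
)

```text
clock: 9.85
tcp_pos: [0.4505, -0.1204, 0.174]
orientation: [3.139, -0.001, 0.681]
wrist_force: [-0.0, 0.7, -1.2]
opening: 0.0746
grasp_force: 0.0
```

servo_tool(
  motion=[
    [7.5,[0,0,0],[0,0,-0.18]],
    [7.5,[0,0,0],[0,0,-0.36]],
    [7.5,[0,0,0],[0,0,-0.54]],
    [7.5,[0,0,0],[0,0,-0.72]],
    [7.5,[0,0,0],[0,0,-0.9]],
    [7.5,[0,0,0],[0,0,-1.07]],
    [7.5,[0,0,0],[0,0,-1.07]],
  ],
)

```text
clock: 10.72
tcp_pos: [0.4502, -0.1203, 0.1734]
orientation: [3.14, 0.001, 1.744]
wrist_force: [0.6, -0.7, -0.8]
opening: 0.0751
grasp_force: 0.0
```

```bash
python3 - <<'E'
from h import *
c=cam("wrist");save("i.png",c["p"]);P=cloud(c)
hsv=cv2.cvtColor(c["p"],cv2.COLOR_RGB2HSV)
m=(P[...,2]>.048)&(P[...,2]<.066)&(np.hypot(P[...,0]-.45,P[...,1]+.12)<.05)
r=cv2.minAreaRect(P[m][:,:2].astype(np.float32));print(r,m.sum(),np.median(P[m][:,2]))
go(*r[0],.0545,np.radians(100))
E
```

```text
((0.45239976048469543, -0.11919555068016052), (0.030470091849565506, 0.04775431379675865), 9.868704795837402) 2454 0.05651787927028322
shift cm [ 0.09  0.22 11.9 ] turn [ 0.002  0.001 -0.004]
at [ 0.4502 -0.1203  0.1735] [3.1401e+00 1.1000e-03 1.7409e+00] F [ 0.5  0.7 -0.6] open 0.0749 grip 0.0 t 10.775
```

View pics/i.png

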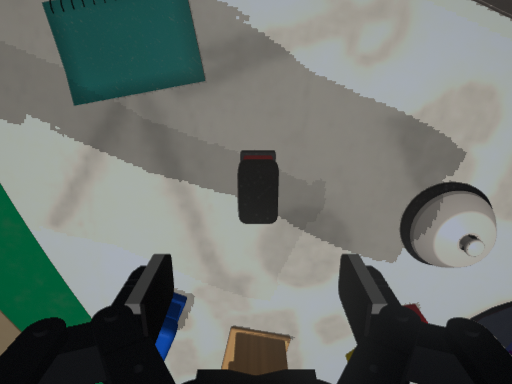

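The stamp stands upright at (258,187) at a yaw of about 10°, with nothing near it. Regrasping across its wide faces.

servo_tool(
  motion=[
    [6,[0.1,0.2,4],[0,0,0]],
    [6,[0.1,0.2,8],[0,0,0]],
    [6,[0.1,0.2,11],[0,0,0]],
    [6,[0.1,0.2,11.8],[0,0,0]],
    [6,[0.1,0.2,11.8],[0,0,0]],
    [6,[0.1,0.2,11.8],[0,0,0]],
  ],
)

```text
clock: 11.52
tcp_pos: [0.4531, -0.1193, 0.0567]
orientation: [3.138, 0.002, 1.744]
wrist_force: [-0.1, 0.5, -0.8]
opening: 0.0602
grasp_force: 0.0
```

servo_tool(
  motion=[
    [2,[0,0,0],[0,0,0]],
    [2,[0,0,0],[0,0,0]],
    [2,[0,0,0],[0,0,0]],
    [2,[0,0,0],[0,0,0]],
    [2,[0,0,0],[0,0,0]],
  ],
  force=30,
)

```text
clock: 12.15
tcp_pos: [0.4527, -0.1192, 0.0563]
orientation: [3.139, 0.002, 1.745]
wrist_force: [-2.0, -0.2, 7.1]
opening: 0.029
grasp_force: 31.9
```

servo_tool(
  motion=[
    [2,[0,0,-2],[0,0,0]],
    [2,[0,0,-6],[0,0,0]],
    [2,[0,0,-12],[0,0,0]],
    [2,[0,0,-16],[0,0,0]],
    [2,[0,0,-16],[0,0,0]],
    [2,[0,0,-16],[0,0,0]],
  ],
)

```text
clock: 12.9
tcp_pos: [0.4517, -0.1189, 0.215]
orientation: [3.14, 0.001, 1.745]
wrist_force: [0.3, -0.0, -1.2]
opening: 0.0287
grasp_force: 31.0
```

```bash
python3 - <<'E'
from h import *
y=-.201;o=np.array([.6715,.0915])-.039*np.array([np.cos(y),np.sin(y)])
l=o+R.from_euler('z',y).as_matrix()[:2,:2]@[-.127,.019];print(o,l)
go(*l,.19,y+np.pi/2)
# top view of drawer walls (band of heights) for a better fix
c=cam("top");np.savez("top1",**c);P=cloud(c)
m=(P[...,2]>.06)&(P[...,2]<.095)&(np.hypot(*(P[...,:2]-l).transpose(2,0,1))<.12)
q=(P[m][:,:2]-o)@R.from_euler('z',y).as_matrix()[:2,:2];z=P[m][:,2]
k=(q[:,0]<-.1)&(q[:,0]>-.15)&(z<.085);h,e=np.histogram(q[k,1],np.arange(-.07,.075,.003));print([(round(a,3),b) for a,b in zip(e,h) if b])
k=(z>.083)&(abs(q[:,1])<.06);h,e=np.histogram(q[k,0],np.arange(-.2,-.05,.003));print([(round(a,3),b) for a,b in zip(e,h) if b])
E
```

```text
[0.63328517 0.09928632] [0.51263535 0.14325926]
shift cm [24.77 10.53  2.49] turn [0.001 0.001 0.375]
at [ 0.4517 -0.1189  0.215 ] [3.1403e+00 1.0000e-03 1.7447e+00] F [ 0.3 -0.  -1.2] open 0.0287 grip 31.0 t 12.9
[(np.float64(-0.052), np.int64(26)), (np.float64(-0.049), np.int64(10)), (np.float64(-0.016), np.int64(18)), (np.float64(-0.013), np.int64(22)), (np.float64(0.041), np.int64(23)), (np.float64(0.044), np.int64(21)), (np.float64(0.047), np.int64(2))]
[(np.float64(-0.185), np.int64(41)), (np.float64(-0.182), np.int64(50)), (np.float64(-0.179), np.int64(52)), (np.float64(-0.176), np.int64(49)), (np.float64(-0.173), np.int64(12)), (np.float64(-0.116), np.int64(1)), (np.float64(-0.074), np.int64(31)), (np.float64(-0.071), np.int64(49)), (np.float64(-0.068), np.int64(47)), (np.float64(-0.065), np.int64(48)), (np.float64(-0.062), np.int64(39)), (np.float64(-0.059), np.int64(29)), (np.float64(-0.056), np.int64(30)), (np.float64(-0.053), np.int64(29))]
```

servo_tool(
  motion=[
    [2,[5,2.5,0],[0,0,0.1]],
    [2,[10,5,0],[0,0,0.2]],
    [2,[15,8,0],[0,0,0.3]],
    [2,[18.8,10.5,0],[0,0,0.375]],
    [2,[18.8,10.5,0],[0,0,0.375]],
    [2,[18.8,10.5,0],[0,0,0.375]],
    [2,[18.8,10.5,0],[0,0,0.375]],
  ],
)

```text
clock: 13.82
tcp_pos: [0.5224, 0.0835, 0.2152]
orientation: [3.14, 0.001, 1.369]
wrist_force: [0.2, 0.4, -1.9]
opening: 0.0289
grasp_force: 31.0
```

```bash
python3 - <<'E'
from h import *
c=cam("wrist");np.savez("w3",**c);save("j.png",c["p"]);P=cloud(c)
y=-.201;M=R.from_euler('z',y).as_matrix()[:2,:2];o=np.array([.6333,.0993]);s=manip.state();print(s["tcp_pos"],s["orientation"])
Q=(P[...,:2]-o)@M
for lo,hi in[(-.16,-.12),(-.12,-.09)]:
  k=(Q[...,0]>lo)&(Q[...,0]<hi)&(P[...,2]>.072)&(P[...,2]<.084)
  h,e=np.histogram(Q[k][:,1],np.arange(-.07,.075,.002));print([(round(float(a),3),int(b)) for a,b in zip(e,h) if b>3])
k=(P[...,2]>.085)&(P[...,2]<.096)&(abs(Q[...,1]-.02)<.04);h,e=np.histogram(Q[k][:,0],np.arange(-.2,-.05,.002));print([(round(float(a),3),int(b)) for a,b in zip(e,h) if b>3])
E
```

```text
[0.52251474 0.08344848 0.21537404] [3.13996599e+00 6.64172899e-04 1.36879641e+00]
[(-0.052, 37), (-0.05, 94), (-0.048, 154), (-0.014, 37), (-0.012, 126), (-0.01, 154), (0.044, 167), (0.046, 168)]
[(-0.014, 30), (-0.012, 88), (-0.01, 115), (0.044, 128), (0.046, 128)]
[(-0.184, 187), (-0.182, 318), (-0.18, 341), (-0.178, 332), (-0.176, 323), (-0.174, 396), (-0.172, 219), (-0.072, 403), (-0.07, 348), (-0.068, 341), (-0.066, 332), (-0.064, 343), (-0.062, 329), (-0.06, 265), (-0.058, 221), (-0.056, 195), (-0.054, 184), (-0.052, 149)]
```

View pics/j.png

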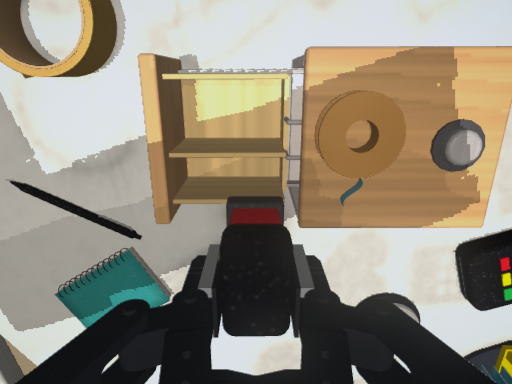

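The drawer is at (220,140) with its wide lane at (235,105). The stamp is held with its base visible at (258,212). The lane's centre comes out at about y=17.5 mm in the riser frame. I'll move above it.

```bash
python3 - <<'E'
from h import *
go(.5123,.1418,.16,1.370)
E
```

```text
shift cm [ 5.52 -2.18  5.53] turn [ 0.002  0.001 -0.001]
at [0.5225 0.0834 0.2154] [3.1400e+00 7.0000e-04 1.3688e+00] F [-0.5 -0.8 -0.5] open 0.0291 grip 31.0 t 13.875
```

servo_tool(
  motion=[
    [2,[3,-1.5,0],[0,0,0]],
    [2,[5.5,-2.2,1],[0,0,0]],
    [2,[5.5,-2.2,4],[0,0,0]],
    [2,[5.5,-2.2,5.5],[0,0,0]],
    [2,[5.5,-2.2,5.5],[0,0,0]],
    [2,[5.5,-2.2,5.5],[0,0,0]],
  ],
)

```text
clock: 14.62
tcp_pos: [0.5129, 0.1423, 0.1614]
orientation: [3.139, -0.0, 1.369]
wrist_force: [1.3, -0.3, 0.3]
opening: 0.0288
grasp_force: 31.0
```

```bash
python3 - <<'E'
from h import *
go(.5123,.1418,.0685,1.370)
c=cam("wrist");P=cloud(c);t=cam("top")
save("k.png",np.hstack([cv2.resize(c["p"],(400,300)),cv2.resize(t["p"][120:220,150:283],(400,300))]))
y=-.201;M=R.from_euler('z',y).as_matrix()[:2,:2];o=np.array([.6333,.0993]);Q=(P[...,:2]-o)@M
def H(k,ax=1,b=.001):
  h,e=np.histogram(Q[k][:,ax],np.arange(-.2,.1,b));print([(round(float(a),3),int(n)) for a,n in zip(e,h) if n>8])
H((Q[...,0]>-.165)&(Q[...,0]<-.09)&(P[...,2]>.074)&(P[...,2]<.084)&(Q[...,1]>.03),1)
k=(P[...,2]>.12)&(P[...,2]<.175)&(abs(Q[...,0]+.127)<.012)&(abs(Q[...,1])<.06);H(k,1,.002)
E
```

```text
shift cm [-0.06 -0.07  9.29] turn [ 0.003 -0.    -0.001]
at [0.5129 0.1423 0.1614] [ 3.1387e+00 -1.0000e-04  1.3691e+00] F [ 1.3 -0.3  0.3] open 0.0288 grip 31.0 t 14.625
[(0.043, 11), (0.044, 116), (0.045, 179), (0.046, 208), (0.047, 288), (0.048, 102)]
[(-0.004, 107), (-0.002, 167), (0.0, 222), (0.002, 212), (0.004, 227), (0.006, 223), (0.008, 229), (0.01, 236), (0.012, 232), (0.014, 246), (0.016, 235), (0.018, 244), (0.02, 256), (0.022, 248), (0.024, 252), (0.026, 264), (0.028, 268), (0.03, 264), (0.032, 260), (0.034, 286), (0.036, 322), (0.038, 1070), (0.04, 1027), (0.042, 165)]
```

View pics/k.png

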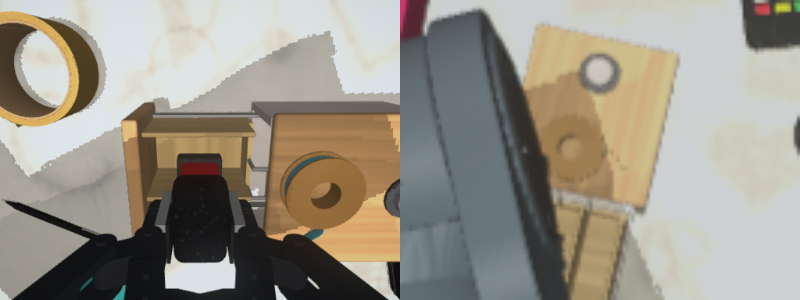

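The stamp sits over the wide lane, with its base at (198,165) between the lane walls. The gap on the far side is about 2 mm, as expected. Lowering in stages.

servo_tool(
  motion=[
    [2,[-0.06,-0.07,1],[0.003,0,0]],
    [2,[-0.06,-0.07,2.2],[0.003,0,0]],
    [2,[-0.06,-0.07,3],[0.003,0,0]],
    [2,[-0.06,-0.07,3.7],[0.003,0,0]],
    [2,[-0.06,-0.07,4.4],[0.003,0,0]],
    [2,[-0.06,-0.07,4.4],[0.003,0,0]],
  ],
)

```text
clock: 15.48
tcp_pos: [0.5114, 0.1421, 0.116]
orientation: [-3.14, 0.001, 1.37]
wrist_force: [-0.1, -0.4, -0.5]
opening: 0.029
grasp_force: 31.0
```

Inside with no contact. Continuing.

servo_tool(
  motion=[
    [2,[0,0,1],[0,0,0]],
    [2,[0,0,2],[0,0,0]],
    [2,[0,0,3],[0,0,0]],
    [2,[0,0,3.8],[0,0,0]],
    [2,[0,0,4.3],[0,0,0]],
    [2,[0,0,4.5],[0,0,0]],
    [2,[0,0,4.5],[0,0,0]],
  ],
)

```text
clock: 16.35
tcp_pos: [0.5117, 0.1422, 0.0715]
orientation: [-3.141, 0.0, 1.37]
wrist_force: [0.2, 0.3, -0.4]
opening: 0.0293
grasp_force: 31.0
```

servo_tool(
  motion=[
    [2,[0,0,0.12],[0,0,0]],
    [2,[0,0,0.22],[0,0,0]],
    [2,[0,0,0.3],[0,0,0]],
    [2,[0,0,0.3],[0,0,0]],
  ],
)

```text
clock: 16.85
tcp_pos: [0.5116, 0.1422, 0.0685]
orientation: [-3.141, 0.0, 1.37]
wrist_force: [-0.3, -0.0, 0.2]
opening: 0.0289
grasp_force: 30.9
```

servo_tool(
  motion=[
    [2,[0,0,0.1],[0,0,0]],
    [2,[0,0,0.15],[0,0,0]],
    [2,[0,0,0.15],[0,0,0]],
  ],
)

```text
clock: 17.23
tcp_pos: [0.5125, 0.1421, 0.0682]
orientation: [3.14, -0.0, 1.37]
wrist_force: [-2.2, -2.6, 17.9]
opening: 0.0289
grasp_force: 32.1
```

servo_tool(
  motion=[
    [3.5,[0,0,-0.12],[0,0,0]],
    [4.5,[0,0,-0.12],[0,0,0]],
    [4.5,[0,0,-0.12],[0,0,0]],
    [4.5,[0,0,-2],[0,0,0]],
    [4.5,[0,0,-6],[0,0,0]],
    [4.5,[0,0,-12],[0,0,0]],
    [4.5,[0,0,-15],[0,0,0]],
    [4.5,[0,0,-15],[0,0,0]],
  ],
)

```text
clock: 18.23
tcp_pos: [0.5128, 0.1425, 0.2191]
orientation: [3.139, -0.001, 1.37]
wrist_force: [0.5, 0.1, -1.3]
opening: 0.0446
grasp_force: 0.0
```

```bash
python3 - <<'E'
from h import *
c=cam("wrist");save("l.png",c["p"])
P=cloud(c);y=-.201;M=R.from_euler('z',y).as_matrix()[:2,:2];o=np.array([.6333,.0993]);Q=(P[...,:2]-o)@M
m=(P[...,2]>.062)&(P[...,2]<.0745)&(abs(Q[...,0]+.127)<.03)&(abs(Q[...,1]-.0175)<.0255)
print(cv2.minAreaRect(Q[m].astype(np.float32)),np.median(P[m][:,2]),m.sum())
d=o+M@[-.184,0];n=o+M@[-.26,0];print(d,n)
go(*n,.20,1.370)
E
```

```text
((-0.12782694399356842, 0.018082059919834137), (0.04674660786986351, 0.030336735770106316), 88.58405303955078) 0.06856788072729175 1888
[0.45300439 0.13603547] [0.37853447 0.15120882]
shift cm [ -1.79 -13.26   1.74] turn [ 0. -0. -0.]
at [0.5121 0.1423 0.2174] [ 3.1416e+00 -2.0000e-04  1.3699e+00] F [-0.1 -0.1  0. ] open 0.0451 grip 0.0 t 18.275
```

View pics/l.png

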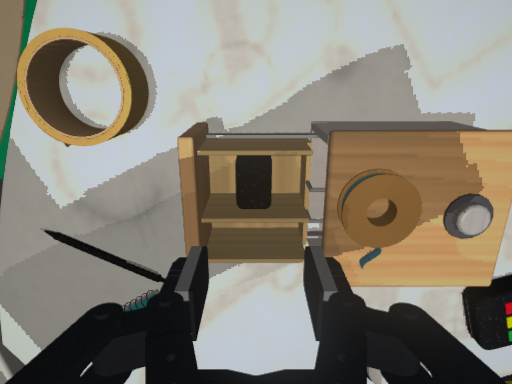

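The stamp stands upright in the wide lane at (253,180), square and with its top at 69 mm as expected. Next I'll shut the drawer with closed fingers, coming down well ahead of the front.

servo_tool(
  motion=[
    [0,[-0.8,-5.5,0],[0,0,0]],
    [0,[-1.5,-10.8,0],[0,0,0]],
    [0,[-1.5,-10.8,0],[0,0,0]],
    [0,[-1.5,-10.8,5],[0,0,0]],
    [0,[-1.5,-10.8,10],[0,0,0]],
    [0,[-1.5,-10.8,14.2],[0,0,0]],
    [0,[-1.5,-10.8,14.2],[0,0,0]],
    [0,[-1.5,-10.8,14.2],[0,0,0]],
  ],
)

```text
clock: 19.27
tcp_pos: [0.4034, 0.1492, 0.076]
orientation: [-3.141, 0.0, 1.37]
wrist_force: [0.7, 0.5, 0.1]
opening: -0.0002
grasp_force: 0.0
```

servo_tool(
  motion=[
    [0,[0,1.5,0],[0,0,0]],
    [0,[0,2.8,0],[0,0,0]],
    [0,[0,3.4,0],[0,0,0]],
    [0,[0,4,0],[0,0,0]],
    [0,[0,4.8,0],[0,0,0]],
    [0,[0,5.8,0],[0,0,0]],
    [0,[0,7,0],[0,0,0]],
    [0,[0,8.2,0],[0,0,0]],
  ],
)

```text
clock: 20.27
tcp_pos: [0.4837, 0.1328, 0.0754]
orientation: [-3.141, -0.0, 1.37]
wrist_force: [-2.9, 2.1, 6.6]
opening: -0.0003
grasp_force: 4.0
```

servo_tool(
  motion=[
    [0,[0,1.2,0],[0,0,0]],
    [0,[0,2.2,0],[0,0,0]],
    [0,[0,3,0],[0,0,0]],
    [0,[0,3.6,0],[0,0,0]],
    [0,[0,4.1,0],[0,0,0]],
    [0,[0,4.4,0],[0,0,0]],
    [0,[0,4.4,0],[0,0,0]],
  ],
)

```text
clock: 21.15
tcp_pos: [0.5269, 0.124, 0.0754]
orientation: [-3.141, -0.0, 1.37]
wrist_force: [0.1, -0.4, 3.1]
opening: 0.0001
grasp_force: 1.1
```

servo_tool(
  motion=[
    [0,[0,0.2,0],[0,0,0]],
    [0,[0,0.4,0],[0,0,0]],
    [0,[0,0.4,0],[0,0,0]],
  ],
)

```text
clock: 21.52
tcp_pos: [0.5304, 0.1232, 0.0752]
orientation: [-3.141, -0.0, 1.37]
wrist_force: [-1.6, 2.2, 6.4]
opening: 0.0002
grasp_force: 3.6
```

servo_tool(
  motion=[
    [0,[0,0.2,0],[0,0,0]],
    [0,[0,0.3,0],[0,0,0]],
    [0,[0,0.3,0],[0,0,0]],
  ],
)

```text
clock: 21.9
tcp_pos: [0.5333, 0.1226, 0.0752]
orientation: [-3.141, -0.0, 1.37]
wrist_force: [-1.5, 1.9, 6.7]
opening: -0.0001
grasp_force: 3.6
```

servo_tool(
  motion=[
    [0,[0,0.15,0],[0,0,0]],
    [0,[0,0.3,0],[0,0,0]],
    [0,[0,0.3,0],[0,0,0]],
  ],
)

```text
clock: 22.28
tcp_pos: [0.5348, 0.1223, 0.075]
orientation: [-3.138, -0.0, 1.37]
wrist_force: [-13.3, 4.8, 15.1]
opening: 0.0003
grasp_force: 9.3
```

servo_tool(
  motion=[
    [0,[0,0.05,0],[0,0,0]],
    [0,[0,-0.5,0],[0,0,0]],
    [0,[0,-2,0],[0,0,0]],
    [0,[0,-6,0],[0,0,0]],
    [0,[0,-10,0],[0,0,0]],
    [0,[0,-10,-6],[0,0,0]],
    [0,[0,-10,-12],[0,0,0]],
    [0,[0,-10,-12],[0,0,0]],
  ],
)

```text
clock: 23.28
tcp_pos: [0.4402, 0.1424, 0.1991]
orientation: [3.137, -0.003, 1.37]
wrist_force: [0.5, 0.4, -0.5]
opening: -0.0002
grasp_force: 0.0
```

```bash
python3 - <<'E'
from h import *
y=-.201;M=R.from_euler('z',y).as_matrix()[:2,:2];o=np.array([.6333,.0993])
for n in("top","wrist"):
  c=cam(n);P=cloud(c);Q=(P[...,:2]-o)@M
  k=(P[...,2]>.083)&(P[...,2]<.098)&(abs(Q[...,1])<.05)&(Q[...,0]<-.03);h,e=np.histogram(Q[k][:,0],np.arange(-.2,-.05,.003));print(n,[(round(float(a),3),int(b)) for a,b in zip(e,h) if b>2])
  k=(P[...,2]>.06)&(P[...,2]<.08)&(abs(Q[...,1])<.06)&(abs(Q[...,0]+.14)<.045);print(k.sum())
t=cam("top");save("m.png",t["p"]);print(manip.state()["clock"])
a=dict(np.load("top0.npz"));d=cv2.absdiff(a["p"],t["p"]).max(2)>40
n,l,st,ce=cv2.connectedComponentsWithStats(d.astype(np.uint8))
for i in range(1,n):
  if st[i,4]>12: print(st[i])
E
```

```text
top [(-0.092, 18), (-0.089, 41), (-0.086, 42), (-0.083, 42), (-0.08, 27), (-0.074, 27), (-0.071, 40), (-0.068, 42), (-0.065, 43), (-0.062, 34), (-0.059, 29), (-0.056, 26), (-0.053, 25)]
0
wrist [(-0.092, 348), (-0.089, 881), (-0.086, 560), (-0.083, 557), (-0.08, 375), (-0.074, 716), (-0.071, 715), (-0.068, 567), (-0.065, 562), (-0.062, 657), (-0.059, 597), (-0.056, 466), (-0.053, 402)]
0
23.425
[   64   173   205   211 24883]
[381 207  10  20 149]
[   0  314   64   66 2192]
[256 333  10   5  16]
[280 340   7  14  42]
[210 352   8   8  43]
[211 368  14  16 138]
[242 376  27   8  82]
```

View pics/m.png

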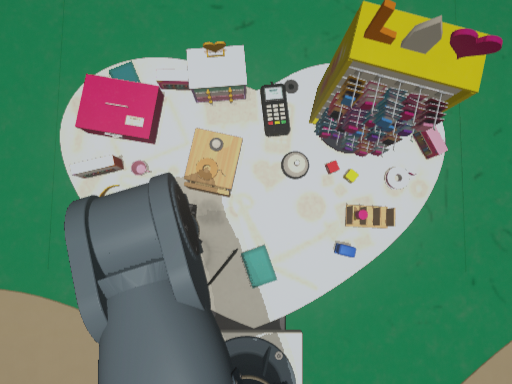

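The drawer has stayed shut at (210,190) with the arm clear, its front at about -0.09 m, so it is latched. The rack bay at (387,216) is empty. A picture difference shows no change in the bystanders; the arm hides part of the tiara and tape roll, which it never went near. Handing in.

```bash
python3 -c "
from bench import manip
print(manip.job_done())"
```

```text
the job is handed in; nothing more can be done
None
```

The job is handed in: the date stamp stands upright in the drawer's wider compartment, and the drawer has stayed shut; the label should face the front, judging by the stamp's orientation (I never saw the label itself).

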